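# Vent the test box, free its cover if caught, and hold it open

## Task

Vent the grey pressure-test box by pressing the yellow vent pedal all the way down to its stop. Then, before touching the red release tab, take the black handle of the box's cover and tug it upwards to feel whether the hidden catch still holds the cover; if it is caught, push the red tab all the way to the side to free it. Raise the cover and finish while still holding it about half open, at roughly 45 degrees, and leave the loose things on the bench where they are.

Things in the scene. Friction and masses are not known exactly. Their poses are not given: they have to be found in the camera images.
- test_box: Grey steel box fixed to the bench, 200 (x) x 240 (y) x 110 mm high, with an aluminium cover; it stands left or right of the pedal. Origin: centre of its underside on the bench; z up; its front (local -x) faces roughly to the robot, turned by its yaw of up to 0.35 rad; local y runs to the left seen from the robot.
- cover (a joint): Hinge of the cover, 0 = shut, grows to 1.25 rad as the front edge rises. It falls shut by itself from any angle; about 3 N up at the handle lifts it. A catch hidden in the box may hold it, which cannot be seen: if caught, it lifts freely by only about 0.035 rad (6 mm at the handle) and then stops hard; let it down again before releasing the catch. If free, it swings up easily.
- cover_hinge (a point): Middle of the cover's hinge axis, at the far edge of the box: local (100, 0, 110) mm in test_box. The axis runs along the box's y. The cover is an aluminium plate 210 x 250 x 6 mm lying on the box, upper face 116 mm above the bench, 0.4 to 0.65 kg with its handle.
- cover_handle (a point): Centre of the black handle: a level round bar, 22 mm thick, 44 mm long along the box's y, on a central 12 mm stem, 40 mm above the cover's upper face. Shut: local (-65, 0, 156) mm in test_box, 165 mm ahead of and 46 mm above the hinge axis. Pinch it by its flat ends (fingers closing along the box's y; it turns between them as the cover rises, so the gripper can stay upright) or across it.
- release (a joint): Travel of the red tab in m: 0 at rest, 0.022 at its stop, along the box's local +y (to the left seen from the robot). Friction of about 3 N; it stays where it is left. Pushed to the stop it tips the hidden catch off (this happens at about 0.015), and the catch then stays off.
- release_tab (a point): Centre of the top of the red upright release tab, 14 x 14 mm thick and 45 mm tall (its lowest 5 mm is a wider foot of 22 x 30 mm), standing on a rail 100 mm above the bench in front of the box: at rest at local (-119, -55, 145) mm in test_box. It can be pinched across the box's y or pushed.
- pedal_base: Dark steel base of the vent pedal, fixed to the bench, 200 (x) x 100 (y) x 12 mm. Origin: centre of its underside; yaw up to 0.25 rad. The pedal's hinge axis runs along its y at local (-75, 0, 36) mm (the end nearest the robot).
- pedal (a joint): Hinge of the yellow spring pedal (plate 74 mm wide, 160 mm long, with a black rubber pad at its raised far end). 0 = up, 0.28 rad = down on its stop. At the pad it takes about 2 N to start and about 8 N to reach the stop; it springs back up when let go.
- pedal_pad (a point): Centre of the pad's upper face, the place to press (pad 70 x 66 mm). At rest it lies 106 mm beyond the hinge axis and 83 mm above the bench, the face tilted 0.32 rad (higher at the far end); pressed to the stop it has moved about 31 mm down and is nearly level. It moves with the pedal.
- union_nut: Bystander: brass ring 34 mm across, 18 mm high, loose, behind the pedal. Origin: centre of its underside.
- adapter: Bystander: small aluminium and brass fitting, 28 mm across, 44 mm high, loose, to the left of the box (its +y side). Origin: centre of its underside.
- gauge: Bystander: dial gauge lying on its back, 72 mm across, 30 mm high, loose, far side of the bench. Origin: centre of its underside.
- wrench: Bystander: steel wrench lying flat at the left of the bench, loose. Origin: centre of its underside.
- screwdriver: Bystander: screwdriver with green handle at the right of the bench, loose. Origin: centre of its underside.
- oil_jar: Bystander: closed jar 60 mm across, 90 mm high, at the right of the bench, loose. Origin: centre of its underside.
- parts_bin: Bystander: empty blue bin 130 x 100 x 70 mm at the left of the bench, loose. Origin: centre of its underside.

How it is judged:
By the outcome, as a careful person would: the job done as asked, in the order asked, and still so for the second after the job is handed in, while the arm keeps its last pose, push and grip.
It also fails if it takes over 72 s, if anything falls off the work surface, if the arm or the gripper's body presses on something with over 40 N, if the wrist force passes 120 N, or if a joint passes its speed limit or range.

## Robot

A 6-joint arm with a two-finger parallel gripper is mounted at the origin on the work surface. World frame = base frame: x ahead of the robot, y to its left, z up, the work surface at z = 0. Lengths are in m, angles in rad, forces in N, time in s.
With the tool pointing down it reaches from about 0.3 to 0.875 m from the base axis. Payload 6.4 kg.
Tool frame: the origin (TCP) lies midway between the tips of the shut fingers; the grasp point (between the pads) lies 19 mm behind it (ctrl.tcp_to_grasp is the distance from the TCP to the grasp point, in m); z points along the fingers, y is the direction in which the jaws open and shut (so a half turn about z gives the same grasp; the last joint's range is limited). The gripper opens to 85 mm and grips with 20 to 120 N. Pads are 22 mm wide; open, the fingers measure 114 mm over their backs; the gripper's body (76 mm by 85 mm) begins 54 mm behind the grasp point. The pads swing forward as they close: fully open they stand 13 mm farther back than shut.
Start: joints at [1.054, 0.181, 1.607, -0, 1.354, -0.206], TCP at [0.176, 0.547, 0.231] pointing down, gripper open.
Joint ranges: [-2.99, 2.99], [-0.89, 2.07], [0.3, 2.58], [-1.14, 4.28], [0, 2.63], [-3.12, 3.12]. Speed limits (rad/s): [2.57, 2.57, 3.01, 3.14, 3.14, 3.14].

## Interface

Orientations are given as a unit quaternion [w, x, y, z].
In Python, from bench import monitor, imaging, order, spotter, ctrl gives the robot as it stands.
- The arm moves only by the shell command python3 -m pendant 'ROWS'. ROWS is JSON, a list that holds one entry, the list of rows, each a list of 5 numbers: the shift along the world's x, y, z in mm, then the turn about the world's z in degrees, then the finger opening in mm, from 0 to 85.4. A call has 1 to 8 rows; each row shifts and turns the commanded pose from where the row before left it; what a row does not reach is not made up. A row lasts 1/8 s, in which the tool goes at most 62.5 mm and 10.7 degrees, less where a joint would pass 70% of its speed; a pose out of reach is approached as far as the arm can. A call with a gripper value outside its range is refused whole. The fingers move at their own pace and stop on an object; the grip force is fixed at half the most. Time passes only in rows, so rows that do not move let the fingers close. It gives the time, the measured TCP pose, the force and the opening at its end, in the units of the state.
- monitor.get_obs(): the state, without advancing time (a new reading comes with each control period).
- imaging.camera(name): name is "scene" or "top" or "wrist"; returns a dict with "img" (420x560x3 uint8, red, green, blue), "vfov" (degrees; the focal length in pixels is half the picture's height over the tangent of half this angle, whatever the lens; pixels are square), "cx", "cy" (the principal point, pixels), "distortion" ([k1, k2, p1, p2, k3] as OpenCV has them; the pictures are not rectified), "origin" and "orientation" of the camera in the world. Camera axes: x right, y down, z forward; pixel columns grow to the right and rows downward; lengths in m; the calibration is good to about 2 mm. A picture is of the moment at which its call begins. There is no depth.
- order.hand_in(): hands the job in, once; it reports no verdict.
Trained networks look in the newest picture that a camera, given by its name, has taken for a name from the list of things; names that differ only in an ending like _2 or _b are one class to them, and where a whole thing is asked for, a point or a joint stands for the part that bears it (a point fixed in the world has none). Each returns a list of dicts, best first, with "confidence" (0 to 1); they miss things now and then, are a little off and sometimes report something else, mostly with a low value. They report only what shows in the picture. A call takes as long as a camera call.
- spotter.recognise(camera, thing): "at" ([x, y, z] in m, in the coordinates of the camera as it stood for that picture, good to about 4 mm: the middle of the surface that is visible of it).
- spotter.tip_of(camera, thing): "at" ([x, y, z] in m, in the coordinates of the camera as it stood for that picture, good to about 4 mm: a listed point, or the origin of a listed thing).
The state is a dict: "time_s": time; "q": joint angles; "dq": joint speeds; "joint_efforts": joint torques, N m; "eef_pos": TCP position; "eef_rot": TCP orientation; "wrist_force": force on the tool from outside, world axes, zero at the start; "torque": the same for the moment, N m; "opening": opening from 0.0 (shut) to 1.0 (fully open).
Only numpy, scipy, OpenCV 4.12 (cv2) and the standard library are available. Lean on these libraries where they do the work, as an engineer would, in place of code of your own. Each camera call takes 0.05 s, during which the arm holds its last target. There are 200 camera calls.

## Working session

There is one attempt and no reset: what is moved stays moved. The work goes in short steps, Python scripts to look and compute and a shell command to move; the robot and the scene stay as the last step left them, time stands still between calls to the robot, and variables do not carry over. Pictures are saved under pics/ and viewed, about 8 in all and at most 12, crops included, and the job is handed in when it is done.

```bash
mkdir -p pics
cat > h.py <<'E'
import numpy as np, cv2
from scipy.spatial.transform import Rotation as R
from bench import monitor, imaging, order, spotter, ctrl
def rot(q): return R.from_quat([q[1],q[2],q[3],q[0]])
def world(c,p):
    o=c["orientation"]; o=np.array(o)
    r=rot(o) if o.size==4 else R.from_matrix(o)
    return r.apply(p)+np.array(c["origin"])
def find(cam,c,thing,f="tip_of"):
    return [(np.round(world(c,d["at"]),4).tolist(),round(d["confidence"],2)) for d in getattr(spotter,f)(cam,thing)[:2]]
def save(c,n): cv2.imwrite(f"pics/{n}.png",c["img"][:,:,::-1])
E
python3 - <<'E'
from h import *
o=monitor.get_obs(); print({k:np.round(v,3).tolist() for k,v in o.items()}, ctrl.tcp_to_grasp)
ims=[]
for cam in("scene","top"):
    c=imaging.camera(cam); save(c,cam+"0")
    for t in ["test_box","cover_hinge","cover_handle","release_tab","pedal_base","pedal_pad","union_nut","adapter","gauge","oil_jar","parts_bin","wrench","screwdriver"]:
        print(cam,t,find(cam,c,t))
E
```

```text
{'time_s': 0.0, 'q': [1.054, 0.182, 1.608, 0.0, 1.354, -0.206], 'dq': [0.0, -0.0, 0.001, 0.0, 0.002, -0.001], 'joint_efforts': [-0.002, -44.487, -35.134, -0.001, 0.009, 0.0], 'eef_pos': [0.176, 0.547, 0.23], 'eef_rot': [-0.0, 0.155, 0.988, -0.001], 'wrist_force': [-0.513, -0.243, -0.236], 'torque': [0.001, -0.037, 0.04], 'opening': 1.002} 0.0187
scene test_box [([0.5578, -0.2052, -0.0014], 0.75)]
scene cover_hinge [([0.6551, -0.2012, 0.1071], 0.95)]
scene cover_handle [([0.4897, -0.207, 0.1573], 0.75)]
scene release_tab [([0.4379, -0.264, 0.1459], 0.58)]
scene pedal_base [([0.584, 0.1612, 0.0016], 0.95)]
scene pedal_pad [([0.6105, 0.165, 0.0804], 0.75)]
scene union_nut [([0.3731, 0.4825, 0.0021], 0.59), ([0.703, 0.1912, 0.0002], 0.57)]
scene adapter [([0.5252, -0.0605, 0.0031], 0.4)]
scene gauge [([0.7886, -0.0095, 0.0009], 0.91)]
scene oil_jar [([0.615, -0.4829, 0.0043], 0.67)]
scene parts_bin [([0.5775, 0.5239, -0.0021], 0.59)]
scene wrench [([0.3717, 0.483, 0.0019], 0.55)]
scene screwdriver [([0.5234, -0.0598, 0.0011], 0.66), ([0.3933, -0.5059, 0.0036], 0.47)]
top test_box [([0.5551, -0.2088, 0.0026], 0.81)]
top cover_hinge [([0.6525, -0.2054, 0.1141], 0.75)]
top cover_handle [([0.4867, -0.21, 0.156], 0.88)]
top release_tab [([0.4378, -0.2654, 0.1447], 0.42)]
top pedal_base [([0.5824, 0.1659, 0.0025], 0.63)]
top pedal_pad [([0.6098, 0.1626, 0.0801], 0.97)]
top union_nut [([0.7062, 0.1884, 0.0028], 0.5), ([0.5253, -0.0596, 0.0031], 0.3)]
top adapter [([0.5243, -0.0618, 0.0008], 0.5)]
top gauge [([0.7847, -0.0071, 0.0053], 0.87)]
top oil_jar [([0.6256, -0.4844, 0.0028], 0.55)]
top parts_bin [([0.5761, 0.529, -0.0045], 0.85), ([0.3743, 0.4792, -0.0009], 0.27)]
top wrench [([0.3738, 0.4754, 0.0002], 0.59), ([0.6165, 0.1637, 0.0771], 0.59)]
top screwdriver [([0.3981, -0.5084, -0.0031], 0.53), ([0.5546, -0.2051, 0.0034], 0.28)]
```

View pics/scene0.png

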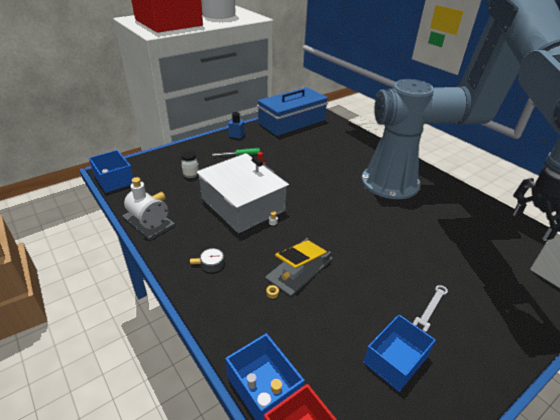

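View pics/top0.png

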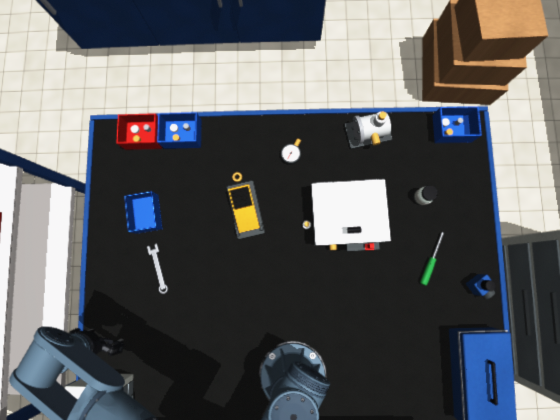

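The pedal is at the centre, near pixel (245,208) in the top view. The box is to its right, with the handle near (352,230) and the red tab near (370,246). The networks agree with the pictures, and the box yaw is about 0.04. I'll do the pedal first.

```bash
python3 -m pendant '[[[40,-36,0,2.5,0],[40,-36,0,2.5,0],[40,-36,0,2.5,0],[40,-36,0,2.5,0],[40,-36,0,2.5,0],[40,-36,0,2.5,0],[40,-36,0,2.5,0],[40,-36,0,2.5,0]]]'
python3 -m pendant '[[[40,-35,-10,0,0],[40,-35,-20,0,0],[37,-28,-30,0,0],[0,0,-30,0,0],[0,0,-30,0,0],[0,0,0,0,0]]]'
python3 - <<'E'
from h import *
c=imaging.camera("scene"); save(c,"scene1")
E
```

```text
time_s: 2.4
eef_pos: [0.4971, 0.2582, 0.2315]
eef_rot: [0.0, -0.02, 1.0, 0.0]
wrist_force: [-0.2, 0.3, 0.8]
opening: 0.001
time_s: 3.15
eef_pos: [0.6106, 0.1611, 0.1083]
eef_rot: [-0.003, -0.019, 1.0, -0.0]
wrist_force: [-0.3, 0.3, 0.9]
opening: -0.004
```

```bash
for i in 1; do python3 -m pendant '[[[0,0,-15,0,0],[0,0,-12,0,0],[0,0,-10,0,0],[0,0,0,0,0]]]'; done
python3 -m pendant '[[[0,0,-7,0,0],[0,0,-7,0,0],[0,0,0,0,0]]]'
```

```text
time_s: 3.7
eef_pos: [0.613, 0.1615, 0.0742]
eef_rot: [0.0, -0.019, 1.0, 0.0]
wrist_force: [-0.8, 0.3, 3.1]
opening: 0.0
time_s: 4.08
eef_pos: [0.6147, 0.1618, 0.0616]
eef_rot: [0.002, -0.019, 1.0, 0.0]
wrist_force: [1.1, 1.6, 6.0]
opening: 0.001
```

```bash
python3 -m pendant '[[[0,0,-4,0,0],[0,0,-2,0,0],[0,0,0,0,0]]]'; python3 -m pendant '[[[0,0,-2,0,0],[0,0,0,0,0]]]'
```

```text
time_s: 4.45
eef_pos: [0.6157, 0.1619, 0.0566]
eef_rot: [0.003, -0.019, 1.0, 0.0]
wrist_force: [3.5, 1.2, 7.9]
opening: -0.001
time_s: 4.7
eef_pos: [0.616, 0.1619, 0.0548]
eef_rot: [0.004, -0.019, 1.0, 0.0]
wrist_force: [4.0, 2.0, 7.9]
opening: 0.002
```

```bash
python3 -m pendant '[[[0,0,-2,0,0],[0,0,-2,0,0],[0,0,0,0,0]]]'; python3 -m pendant '[[[0,0,-2,0,0],[0,0,0,0,0]]]'; python3 -m pendant '[[[0,0,-2,0,0],[0,0,0,0,0]]]'
```

```text
time_s: 5.08
eef_pos: [0.6165, 0.1621, 0.0514]
eef_rot: [0.004, -0.019, 1.0, 0.001]
wrist_force: [5.3, 1.9, 9.9]
opening: 0.009
time_s: 5.32
eef_pos: [0.6166, 0.1621, 0.051]
eef_rot: [0.004, -0.019, 1.0, 0.0]
wrist_force: [-0.5, 0.7, 19.5]
opening: -0.001
time_s: 5.58
eef_pos: [0.6167, 0.1621, 0.0505]
eef_rot: [0.004, -0.019, 1.0, 0.0]
wrist_force: [-6.7, 0.1, 29.9]
opening: -0.0
```

Force jumped against the hard stop, so the pedal is fully down. Next is the handle.

```bash
python3 -m pendant '[[[0,0,40,0,0],[0,0,60,0,0],[0,0,60,0,70],[-10,-30,40,0,70],[-20,-55,0,0,70],[-20,-55,0,0,70],[-20,-55,0,0,70],[-20,-55,0,0,70]]]'
python3 -m pendant '[[[-20,-55,0,0,70],[-19,-55,0,0,70],[-15,-10,0,0,70],[0,0,0,0,70]]]'
python3 - <<'E'
from h import *
c=imaging.camera("wrist"); save(c,"wrist1")
for t in ["test_box","cover_hinge","cover_handle","release_tab"]: print(t,find("wrist",c,t))
E
```

```text
time_s: 6.58
eef_pos: [0.5216, -0.09, 0.2441]
eef_rot: [-0.0, -0.019, 1.0, 0.0]
wrist_force: [0.7, 0.1, -0.3]
opening: 0.818
time_s: 7.08
eef_pos: [0.4679, -0.2086, 0.2439]
eef_rot: [-0.0, -0.018, 1.0, 0.0]
wrist_force: [0.5, 1.2, -0.6]
opening: 0.817
test_box [([0.5574, -0.2, -0.0016], 0.62)]
cover_hinge [([0.6538, -0.2008, 0.1079], 0.91)]
cover_handle [([0.4876, -0.2052, 0.1566], 0.97)]
release_tab [([0.4387, -0.2694, 0.1455], 0.94)]
```

View pics/wrist1.png

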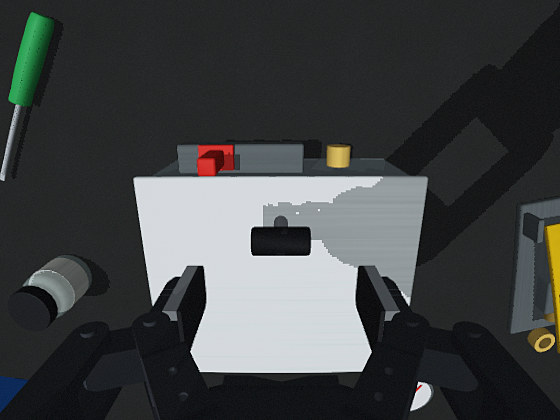

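The wrist view shows the handle at (281,241), centred between the fingers and square to them. The tab is at (210,160). I'll go down and pinch the handle.

```bash
python3 -m pendant '[[[20,2,-10,0,70],[0,0,-40,0,70],[0,0,-40,0,70],[0,0,-20,0,70],[0,0,0,0,70]]]'
python3 -m pendant '[[[0,0,0,0,40],[0,0,0,0,35],[0,0,0,0,30],[0,0,0,0,30],[0,0,0,0,30]]]'
```

```text
time_s: 7.95
eef_pos: [0.4881, -0.2048, 0.1325]
eef_rot: [-0.002, -0.02, 1.0, 0.001]
wrist_force: [-0.5, 0.7, -0.7]
opening: 0.823
time_s: 8.57
eef_pos: [0.49, -0.2078, 0.1362]
eef_rot: [0.001, -0.019, 1.0, -0.001]
wrist_force: [-0.9, -3.3, 5.9]
opening: 0.504
```

Gripped at 43 mm opening. I'll tug upwards in small steps.

```bash
python3 -m pendant '[[[0,0,2,0,30],[0,0,2,0,30],[0,0,0,0,30]]]';python3 -m pendant '[[[0,0,2,0,30],[0,0,2,0,30],[0,0,0,0,30]]]';python3 -m pendant '[[[0,0,2,0,30],[0,0,2,0,30],[0,0,0,0,30]]]'
```

```text
time_s: 8.95
eef_pos: [0.4906, -0.2077, 0.1385]
eef_rot: [0.002, -0.019, 1.0, -0.001]
wrist_force: [10.7, -6.9, -9.5]
opening: 0.502
time_s: 9.32
eef_pos: [0.4916, -0.2077, 0.1425]
eef_rot: [0.003, -0.019, 1.0, -0.001]
wrist_force: [15.0, -7.5, -12.7]
opening: 0.504
time_s: 9.7
eef_pos: [0.4928, -0.2077, 0.1467]
eef_rot: [0.005, -0.019, 1.0, -0.002]
wrist_force: [20.3, -6.3, -15.1]
opening: 0.502
```

The lift has passed 6 mm without a hard stop, so it seems free. I'll shift x to follow the arc and take a further rise to tell.

```bash
python3 -m pendant '[[[3,0,0,0,30],[0,0,0,0,30]]]';python3 -m pendant '[[[2,0,3,0,30],[1,0,3,0,30],[0,0,0,0,30]]]'
python3 - <<'E'
from h import *
c=imaging.camera("scene"); save(c,"scene2")
for t in ["cover_hinge","cover_handle","release_tab"]: print(t,find("scene",c,t))
cv2.imwrite("pics/crop2.png",cv2.resize(c["img"][120:240,160:330,::-1],None,fx=4.5,fy=4.5))
E
```

```text
time_s: 9.95
eef_pos: [0.4925, -0.2077, 0.1461]
eef_rot: [0.001, -0.019, 1.0, -0.001]
wrist_force: [4.6, -6.5, -7.1]
opening: 0.499
time_s: 10.32
eef_pos: [0.4945, -0.2075, 0.1516]
eef_rot: [-0.0, -0.019, 1.0, -0.001]
wrist_force: [3.6, -8.3, -9.3]
opening: 0.506
cover_hinge [([0.6527, -0.2043, 0.1082], 0.74)]
cover_handle []
release_tab []
```

View pics/crop2.png

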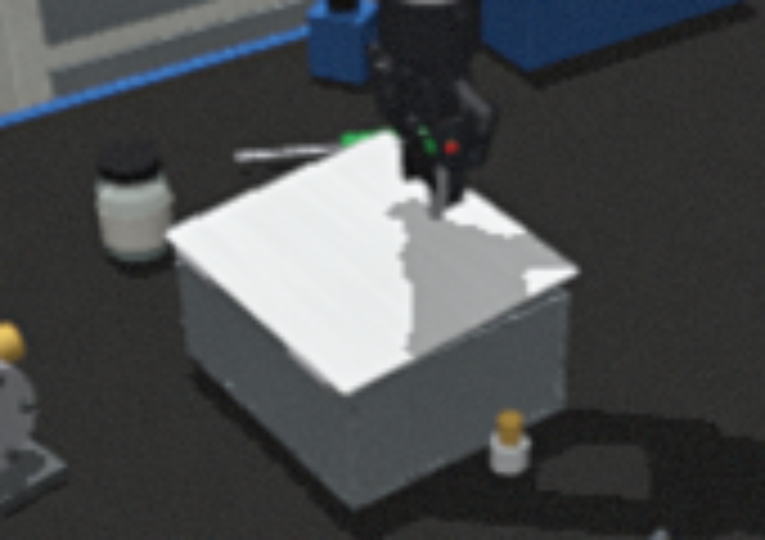

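The crop shows the cover's front edge clear of the box, with a gap near (570,285) and the handle about 15 mm up. The catch is off, so the tab isn't needed. I'll raise along the arc.

```bash
python3 -m pendant '[[[4,0,8,0,30],[4,0,8,0,30],[4,0,8,0,30],[4,0,7,0,30],[5,1,7,0,30],[5,0,7,0,30],[0,0,0,0,30]]]'
python3 - <<'E'
from h import *
o=monitor.get_obs(); c=imaging.camera("wrist"); save(c,"wrist2"); print(np.round(c["origin"],3),find("wrist",c,"cover_handle"),find("wrist",c,"release_tab"))
E
```

```text
time_s: 11.4
eef_pos: [0.5204, -0.2066, 0.1963]
eef_rot: [-0.001, -0.019, 1.0, -0.001]
wrist_force: [1.7, -7.7, -9.7]
opening: 0.505
[ 0.439 -0.208  0.339] [([0.5142, -0.204, 0.2168], 0.97)] [([0.4391, -0.2683, 0.1448], 0.71)]
```

View pics/wrist2.png

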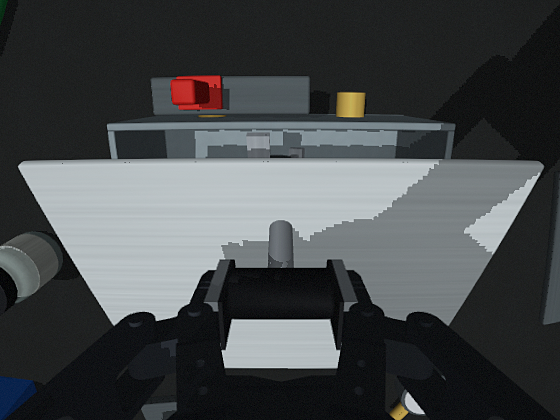

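The handle is held firmly at (281,293). The cover is about 23° open and the tab hasn't moved. I'll continue to 45°.

```bash
python3 -m pendant '[[[5,0,7,0,30],[6,1,6,0,30],[6,0,6,0,30],[6,0,6,0,30],[7,1,5,0,30],[7,0,5,0,30],[6,0,4,0,30],[7,0,4,0,30]]]'
python3 -m pendant '[[[0,0,0,0,30],[0,0,0,0,30]]]'
python3 - <<'E'
from h import *
for cam in("wrist","scene"):
    c=imaging.camera(cam); save(c,cam+"3")
    for t in ["cover_handle","release_tab","cover_hinge"]+["adapter","oil_jar","gauge","union_nut"]*(cam=="scene"): print(cam,t,find(cam,c,t))
print(np.rad2deg(np.arctan2(149.2,84.2)-.272))
E
```

```text
time_s: 12.55
eef_pos: [0.5688, -0.2047, 0.2383]
eef_rot: [-0.003, -0.019, 1.0, -0.0]
wrist_force: [-3.6, -6.5, -6.0]
opening: 0.503
time_s: 12.8
eef_pos: [0.5692, -0.2047, 0.2385]
eef_rot: [-0.002, -0.019, 1.0, -0.0]
wrist_force: [-1.6, -7.9, -6.5]
opening: 0.504
wrist cover_handle [([0.5628, -0.2014, 0.2581], 0.62)]
wrist release_tab [([0.439, -0.2703, 0.1468], 0.85), ([0.6224, -0.4847, 0.0046], 0.68)]
wrist cover_hinge []
scene cover_handle [([0.5635, -0.2064, 0.2561], 0.82)]
scene release_tab []
scene cover_hinge [([0.6539, -0.2047, 0.1106], 0.68)]
scene adapter [([0.526, -0.0585, 0.0011], 0.61)]
scene oil_jar [([0.617, -0.4845, 0.0017], 0.74)]
scene gauge [([0.7912, -0.0101, 0.0009], 0.6)]
scene union_nut [([0.7062, 0.1921, -0.0006], 0.66)]
44.97763504479315
```

View pics/scene3.png

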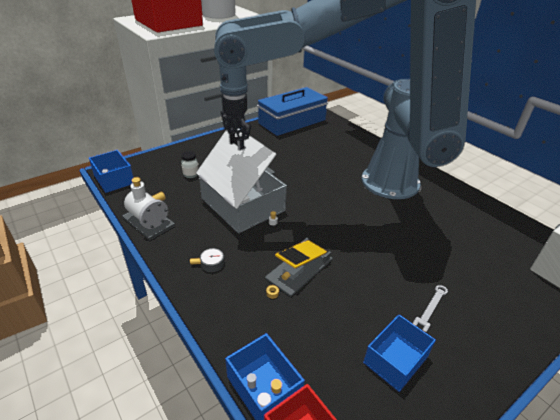

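The scene view shows the cover about half open at (237,165), held by the gripper, with the loose items unmoved. The handle position gives about 43–44°. I'll hand in.

```bash
python3 -c "
from h import *
print(order.hand_in())"
```

```text
the job is handed in; nothing more can be done
None
```

The job is handed in at about 13 s of robot time, with the gripper still holding the cover about half open.

- **Pedal:** I pressed the vent pedal about 30 mm down. The force then jumped from 10 N to 30 N with almost no further travel, so it was on its stop.
- **Catch:** I pinched the handle by its ends and tugged upwards. It rose past 15 mm with no hard stop, so the catch was not holding and I never touched the red tab. The tug force read up to 15 N up and 20 N sideways at first. It dropped once I moved the tool along the cover's arc.
- **Cover:** I raised it along that arc. The last handle measurement gives about 43°, and the commanded arc ended at 45°. The grip opening is steady at 43 mm, which is about the handle's length.
- **Loose things:** The adapter, nut, gauge and jar were measured again and are within measurement error of where they started. The wrench and bin look undisturbed in the last picture. I did not measure the screwdriver again.
- **Missed detections:** The tab could not be found in the last scene picture because it was out of view. The wrist camera found it still at rest.

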